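# Swab into the vial, vial holder home in the reader's corner

### The job

Get the sample ready for the bench reader: first take the round-handled swab rod from the wooden rack and push it down into the vial in the white holder block, until its collar sits on the vial's rim, while the holder still stands on the table. Then carry the holder by its upright tab onto the reader's plate and press it into the corner, flat on the plate and touching the far stop (in front of the reader's grey head) and the left stop squarely at once, the swab still in the vial. Finish still gripping the tab and pushing the holder firmly against both stops; do not let go, and leave the paddle rod, the jar and the little dye bottle where they are.

Things in the scene. Friction and masses are not known exactly. Their poses are not given: they have to be found in the camera images.
- swab: white plastic swab rod, 20 g, standing upright in one of the rack's two sockets. Origin on its axis at the underside of its collar; +z up along the rod. Below the origin a shaft of 8 mm diameter, 36 mm long, with a tapered tip; above it an 18 mm diameter collar 6 mm high, then a round handle of 15 mm diameter up to 46 mm. Grip the handle from above. The other rod in the rack has a flat paddle
- paddle: the other white rod in the rack, with a flat paddle (24 x 6 x 26 mm) on its collar instead of a round handle, top 30 mm above its origin; same collar and shaft, same origin (underside of the collar). To be left where it is
- rack: light wooden block 120 x 46 x 50 mm (x, y, z), fixed to the table; origin at the centre of its underside. Two upright 12 mm through holes in its top at x = -35 mm and x = +35 mm (y = 0), 70 mm apart; the rods' collars rest on its top, 50 mm up
- holder: loose white block 100 x 46 x 30 mm (x, y, z), about 0.22 kg, standing on the table; origin at the centre of its underside, z up. An upright tab 30 x 12 mm (x, y) rises from its top at x = -18 mm, from 30 to 66 mm above the underside: grip it from above across its 12 mm (the holder's y), fingertips just above the block. Carried, its nose may sag a little. A clear vial stands in it at x = +30 mm
- vial_mouth (a point): centre of the vial's mouth on the holder, 44 mm above the holder's underside, at x = +30 mm. The bore is 12 mm wide and goes 44 mm down; the rim is 22 mm across. The block's own top is 14 mm lower. Axes as the holder's
- holder_tab (a point): centre of the top of the holder's tab, 66 mm above the holder's underside. Axes as the holder's
- holder_corner (a point): the holder's bottom far-left corner (x = +50, y = +23 mm from its origin), to go into the reader's corner. Axes as the holder's
- reader: bench reader fixed to the table: a white base plate 200 x 112 mm, 6 mm thick (it spans x = -80 to +120, y = -56 to +56 mm), with a grey head 56 mm high at its far end (x = 76 to 116 mm). Origin at table level; x points towards the head (away from the robot, turned by its yaw), y to the left. In front of the head the far stop, along the left side the left stop
- reader_corner (a point): the inner corner of the two stops on the plate's top, at x = +63, y = +36, z = +6 mm from the reader's origin. The far stop's face lies in this point's y-z plane, the left stop's face in its x-z plane; the free plate extends to -x (143 mm) and -y (92 mm). Axes as the reader's: +x into the far stop, +y into the left stop
- far_stop: aluminium bar 12 x 90 x 24 mm (x, y, z) on the plate, top 30 mm above the table; its face towards the robot, at x = +63 mm of the reader, is the stop. Rigid. Origin: the reader's. The holder drags on the plate with a few N, more if pressed down: push about 10 N towards each stop for a sure contact
- left_stop: aluminium bar 106 x 10 x 24 mm on the plate along its left side, from x = -46 to +60 mm of the reader, top 30 mm above the table; its right face, at y = +36 mm of the reader, is the stop. Rigid. Its origin is the reader's origin
- jar: small clear jar with a ribbed white lid, 51 mm across, 65 mm high, loose; origin at the centre of its underside. Bystander
- dye_bottle: little green bottle with a pointed cap, 24 mm across, 57 mm high, loose; origin at the centre of its underside. Bystander

How it is judged:
By the outcome, as a careful person would: the job done as asked, in the order asked, and still so for the second after the job is handed in, while the arm keeps its last pose, push and grip.
It also fails if it takes over 72 s, if anything falls off the work surface, if the arm or the gripper's body presses on something with over 40 N, if the wrist force passes 120 N, or if a joint passes its speed limit or range.

### The arm

A 7-joint arm with a two-finger parallel gripper is mounted at the origin on a cart in front of the work surface, level with it; the furniture and walls round the work are solid. World frame = base frame: x ahead of the robot, y to its left, z up, the work surface at z = 0. Lengths are in mm, angles in rad, forces in N, time in s.
With the tool pointing down it reaches from about 425 to 1025 mm from the base axis. Payload 9.4 kg.
Tool frame: the origin (TCP) lies midway between the tips of the shut fingers; the grasp point (between the pads) lies 19 mm behind it (robot.grip_depth is the z of the grasp point in the tool frame, in mm); z points along the fingers, y is the line along which they close (so a half turn about z gives the same grasp; the last joint's range is limited). The gripper opens to 93 mm and grips with 3 to 60 N. Pads are 15 mm wide; open, the fingers measure 128 mm over their backs; the gripper's body (75 mm by 188 mm) begins 65 mm behind the grasp point.
Start: joints at [1.162, 0.599, -0.003, 1.599, 0.002, 0.943, -0.08], TCP at [236.155, -685.46, 218.618] pointing down, gripper open.
Joint ranges: [-2.57, 2.57], [-0.35, 1.97], [-1.29, 1.29], [0.11, 2.56], [-1.05, 4.19], [0.11, 1.86], [-2.63, 2.63]. Speed limits (rad/s): [2.22, 2.22, 3.01, 3.01, 3.14, 3.14, 3.14].

### API

Orientations are given as a rotation vector (axis times angle).
In Python, from cell import robot gives the robot as it stands.
- The arm moves only by the tool hand_motion, called after "Call:" by a JSON object that holds its "name" and its "arguments", one argument or row to a line. Schema: {"type":"object","properties":{"rows":{"type":"array","items":{"type":"number"},"minItems":4,"maxItems":40},"finger_gap":{"type":"number"},"force":{"type":"number"},"only":{"type":"string"},"quiet":{"type":"boolean"},"lines":{"type":"string"}},"required":["rows"],"additionalProperties":false}. rows is one flat list of numbers that holds 1 to 10 rows one after another, with no inner brackets; each row has 4 numbers: dx, dy, dz in units of 100 mm, then a turn about the tool's z in rad; each row is the pose to reach, as a shift and turn from the pose commanded when the call began, along the tool's axes at that moment; what a row does not reach only later rows make up. A row lasts 1/8 s, in which the tool goes at most 62.5 mm and 0.188 rad, less where a joint would pass 70% of its speed; a pose out of reach is approached as far as the arm can. finger_gap is the finger opening in mm, set as the call begins (left out keeps the last). The fingers move at their own pace and stop on an object; force is the grip in N (left out, the last holds). Time passes only in rows, so rows that do not move let the fingers close. The tool returns the time, the measured TCP pose, the force, the opening and the grip force at its end. only (a regular expression) keeps the lines of the reply that match it, lines (a string "A,B") keeps lines A to B, and quiet returns only ok. Input that does not fit is refused with a message, and nothing moves.
- robot.get_obs(): the state, without advancing time (a new reading comes with each control period).
- robot.read_camera(name): name is "scene" or "top" or "wrist"; returns the picture (384x512x3 uint8, red, green, blue); there is no depth.
- robot.get_calibration(name): a dict with "fov_y" (degrees; the focal length in pixels is half the picture's height over the tangent of half this angle, whatever the lens; pixels are square), "cx", "cy" (the principal point, pixels), "world_to_cam" (4x4, takes a point from world to camera coordinates). Camera axes: x right, y down, z forward; pixel columns grow to the right and rows downward; lengths in mm; the calibration is good to about 2 mm. A picture is of the moment at which its call begins: read the wrist's pose just before it. get_calibration takes no time and is no camera call; for the wrist camera it gives the pose at the moment of the call.
- robot.job_done(): hands the job in; it is judged then, once.
The state is a dict: "time": time; "q": joint angles; "joint_vel": joint speeds; "tau": joint torques, N m; "tcp_pos": TCP position; "ee_rot": TCP orientation; "force": force on the tool from outside, world axes, zero at the start; "torque": the same for the moment, N m; "finger_gap": finger opening in mm; "grip_force": force on a finger pad.
Only numpy, scipy, OpenCV 4.12 (cv2) and the standard library are available. Lean on these libraries where they do the work, as an engineer would, in place of code of your own. Each camera call takes 0.05 s, during which the arm holds its last target. There are 200 camera calls.

## Working session

There is one attempt and no reset: what is moved stays moved. The work goes in short steps, Python scripts to look and compute and a tool call to move; the robot and the scene stay as the last step left them, time stands still between calls to the robot, and variables do not carry over. Pictures are saved under pics/ and viewed, at most 12 in all, crops included, and the job is handed in when it is done.

```bash
ls; mkdir -p pics
```

Create h.py:
```python
import numpy as np, cv2
from cell import robot
from scipy.spatial.transform import Rotation as R
def cam(n):
    c=robot.get_calibration(n); im=robot.read_camera(n); return im,c
def ray(c,u,v,H=384):
    f=H/2/np.tan(np.radians(c['fov_y'])/2); M=np.array(c['world_to_cam'])
    d=M[:3,:3].T@np.array([(u-c['cx'])/f,(v-c['cy'])/f,1]); o=-M[:3,:3].T@M[:3,3]; return o,d
def onz(c,u,v,z):
    o,d=ray(c,u,v); return o+d*(z-o[2])/d[2]
def proj(c,p):
    f=192/np.tan(np.radians(c['fov_y'])/2); M=np.array(c['world_to_cam']); q=M[:3,:3]@np.array(p)+M[:3,3]
    return np.array([c['cx']+f*q[0]/q[2],c['cy']+f*q[1]/q[2]])
def save(im,n): cv2.imwrite('pics/'+n+'.png',im[...,::-1])
def tool(p):  # world delta -> tool axes
    return R.from_rotvec(robot.get_obs()['ee_rot']).as_matrix().T@np.array(p)
```

Run:
```python
from h import *
for n in ['scene','top']:
    im,c=cam(n); np.save('pics/'+n+'.npy',im); save(cv2.resize(im,(800,600),interpolation=cv2.INTER_CUBIC),n+'0')
    o,d=ray(c,256,192); print(n,o.round(),d.round(2),c['fov_y'],c['cx'],c['cy'])
o=robot.get_obs(); print(R.from_rotvec(o['ee_rot']).as_matrix().round(3),o['force'],o['finger_gap'],o['time'],robot.grip_depth)
```

```text
cell.py
pics
scene [-254. -584.  509.] [ 0.78  0.45 -0.44] 51.437886618986745 251.38921730082112 193.2326016077042
top [ 418. -100. 1054.] [ 0.07 -0.01 -1.  ] 47.41693786590906 259.598461571541 188.9701298058461
[[ 0.945  0.326 -0.001]
 [ 0.326 -0.945  0.001]
 [-0.    -0.001 -1.   ]] [0.81059374 0.13883823 0.20944434] 92.79485230773764 0.1 -18.8
```

View pics/top0.png

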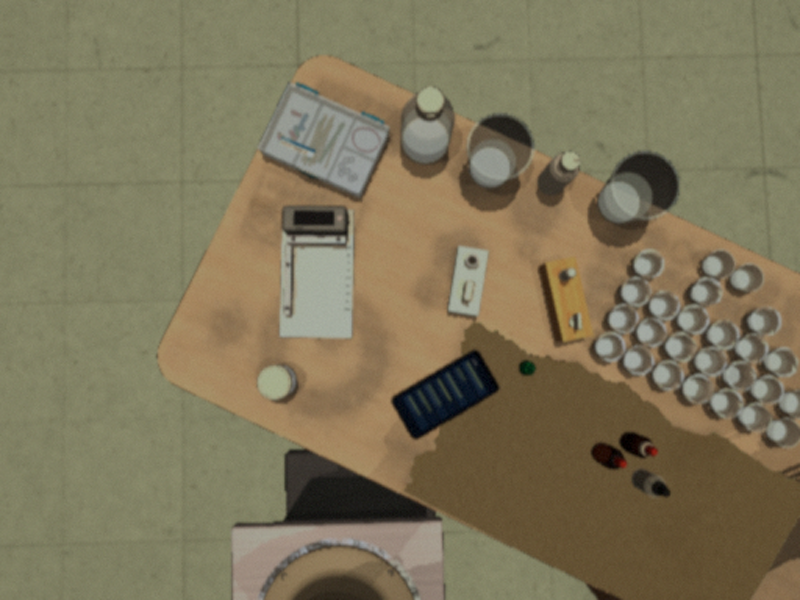

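View pics/scene0.png

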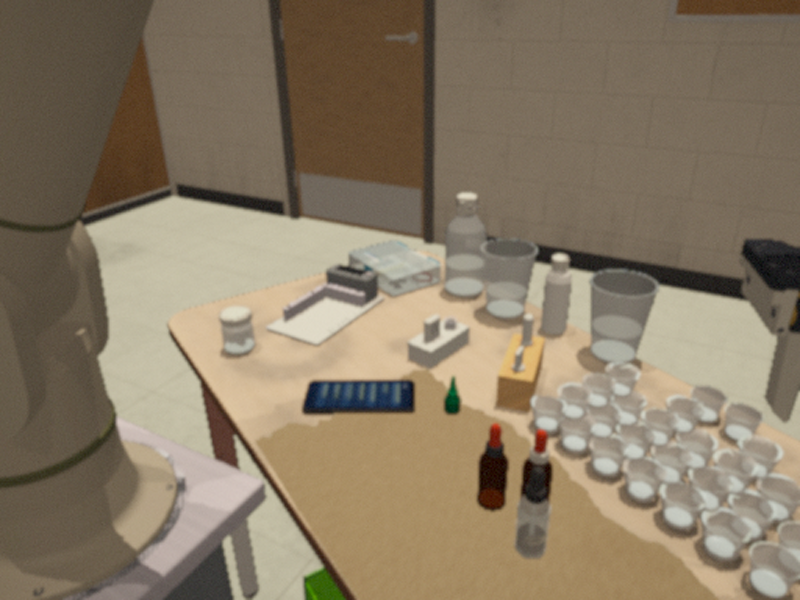

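The top view shows the rack at display px (568,301), with the round-handled swab in the far socket (569,273) and the paddle at (576,321). The holder is at (468,281) with its vial at the far end, and the reader is at (316,270) with its head up (+x). The scene view agrees.

Run:
```python
from h import *
im=np.load('pics/top.npy'); c=robot.get_calibration('top'); s=1.5625
for n,(u,v),z in [('swabtop',(569,273),96),('paddle',(576,321),80),('vial',(472,261),44),('tabtop',(468,291),66),('plate nr-left',(280,337),6),('plate nr-right',(352,338),6),('dye',(527,368),30),('jar',(277,383),60),('head',(315,220),56)]:
    print(n,onz(c,u/s,v/s,z).round(1))
hsv=cv2.cvtColor(im,cv2.COLOR_RGB2HSV)
def rect(mask,box):
    x0,y0,x1,y1=[int(t/s) for t in box]; m=np.zeros_like(mask); m[y0:y1,x0:x1]=mask[y0:y1,x0:x1]
    cs,_=cv2.findContours(m,0,1); k=max(cs,key=cv2.contourArea); return cv2.boxPoints(cv2.minAreaRect(k)),cv2.contourArea(k)
for n,b,z in [('rack',(525,240,605,355),50),('holder',(430,230,505,330),30),('plate',(270,240,365,350),6)]:
    H,S,V=hsv[...,0],hsv[...,1],hsv[...,2]
    m=((S>140)&(V>100)).astype(np.uint8) if n=='rack' else ((S<60)&(V>110)).astype(np.uint8)
    p,a=rect(m,b); w=np.array([onz(c,*q,z)[:2] for q in p]); print(n,a,w.round(1).tolist(),w.mean(0).round(1),np.linalg.norm(w-np.roll(w,1,0),axis=1).round(1))
    if n=='rack': print(hsv[int(300/s),int(560/s)])
    d=w-np.roll(w,1,0); print(np.degrees(np.arctan2(d[:,1],d[:,0])).round(1))
c=robot.get_calibration('wrist'); print(c)
```

```text
swabtop [ 512.3 -345.5   96. ]
paddle [ 444.7 -356.5   80. ]
vial [ 539.2 -214.8   44. ]
tabtop [ 492.9 -204.9   66. ]
plate nr-left [434.7  78.6   6. ]
plate nr-right [430.2 -31.2   6. ]
dye [ 377.9 -293.    30. ]
jar [367.8  74.7  60. ]
head [604.7  16.1  56. ]
rack 804.5 [[532.5, -321.3], [541.4, -365.9], [424.5, -386.9], [415.8, -342.6]] [ 478.6 -354.2] [118.6  45.5 118.8  45.1]
[ 20 147 166]
[  10.4  -78.7 -169.8  101.1]
holder 793.5 [[467.0, -175.3], [566.6, -195.2], [557.6, -241.7], [458.0, -221.5]] [ 512.3 -208.4] [ 47.1 101.6  47.4 101.6]
[  79.   -11.3 -101.   168.5]
plate 2590.5 [[435.5, 80.0], [587.8, 74.9], [582.7, -36.7], [430.2, -30.4]] [509.1  21.9] [110.6 152.4 111.7 152.6]
[ 87.3  -1.9 -92.6 177.6]
{'fov_y': 70.4286315530079, 'cx': 252.90645465283202, 'cy': 191.27825537844947, 'world_to_cam': array([[ 3.25390738e-01, -9.45578661e-01, -1.36489643e-03,
        -7.23683475e+02],
       [-9.05719952e-01, -3.12088661e-01,  2.86831024e-01,
        -3.31467902e+01],
       [-2.71647264e-01, -9.20959447e-02, -9.57980219e-01,
         3.92771594e+02],
       [ 0.00000000e+00,  0.00000000e+00,  0.00000000e+00,
         1.00000000e+00]])}
```

Careful with the scale: shifts go in units of 100 mm. That gives: -30 mm is -0.3, 371 mm is 3.71.

Call:
{"name": "hand_motion", "arguments": {
  "rows": [0.5,-0.3,0,0,1.05,-0.65,0,0.05,1.6,-0.98,0,0.1,2.13,-1.31,0,0.15,2.66,-1.64,0,0.152,3.19,-1.97,0,0.152,3.71,-2.29,0,0.152,3.71,-2.29,0,0.152,3.71,-2.29,0,0.152],
  "finger_gap": 60
}}

```text
time: 1.23
tcp_pos: [512.0, -348.1, 218.3]
ee_rot: [3.129, 0.283, -0.001]
force: [-1.1, -0.7, -0.9]
finger_gap: 60.2
grip_force: 0.0
```

Run:
```python
from h import *
im,c=cam('wrist'); np.save('pics/w1.npy',im); save(cv2.resize(im,(800,600),interpolation=cv2.INTER_CUBIC),'w1')
print([ (proj(c,p)*1.5625).round() for p in [(512.5,-347,96),(444,-360.5,80),(541.7,-214.3,44),(494.6,-204.9,66)]])
```

```text
[array([395., 290.]), array([396., 370.]), array([236., 208.]), array([209., 269.])]
```

View pics/w1.png

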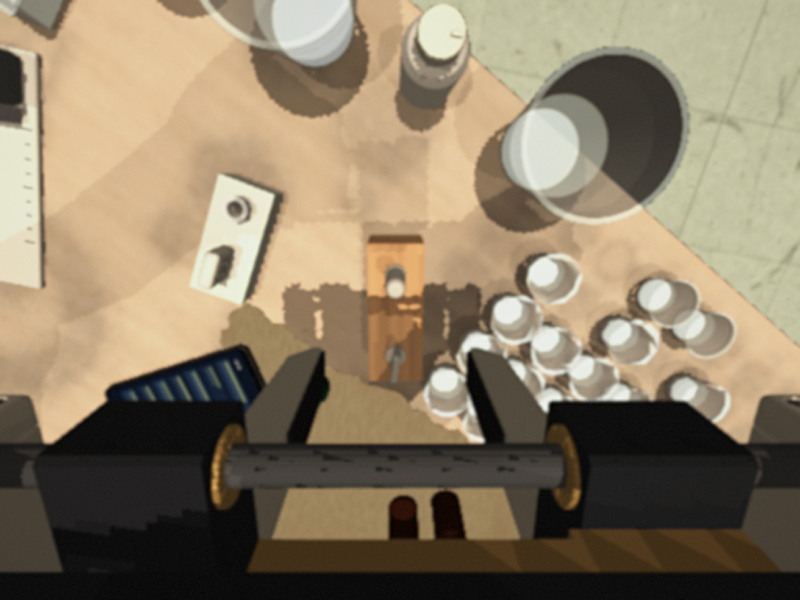

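Wrist view: swab handle top at display (397,289), vial mouth at (238,208), tab top near (213,268), all within 2–4 px of prediction.

Run:
```python
from h import *
im=np.load('pics/w1.npy'); c=robot.get_calibration('wrist')
h=cv2.cvtColor(im,cv2.COLOR_RGB2HSV); m=((h[...,1]<60)&(h[...,2]>165)).astype(np.uint8)
k=m[170:200,240:270]; n,l,st,ce=cv2.connectedComponentsWithStats(k); print(st,ce+[240,170])
i=1+np.argmax(st[1:,4]); u,v=ce[i]+[240,170]
p=onz(c,u,v,96); print(p, tool(p-robot.get_obs()['tcp_pos']))
print(onz(c,238/1.5625,208/1.5625,44))
b=m.copy(); b[:, :110]=0;b[:,190:]=0;b[:105]=0;b[200:]=0
cs,_=cv2.findContours(b,0,1); K=max(cs,key=cv2.contourArea); w=np.array([onz(c,*q,30)[:2] for q in cv2.boxPoints(cv2.minAreaRect(K))]); d=w-np.roll(w,1,0)
print(w.mean(0),np.linalg.norm(d,axis=1),np.degrees(np.arctan2(d[:,1],d[:,0])))
```

```text
[[  0   0  30  30 803]
 [  8   9  11  11  97]] [[254.7135741  184.55292653]
 [252.73195876 184.06185567]]
[ 513.26057971 -347.94914395   96.        ] [  2.24442826  -0.88263603 122.38883607]
[ 541.37671453 -217.31310456   44.        ]
[ 510.99077622 -207.08784825] [ 50.73276481 104.15980969  47.02023263 105.0397262 ] [ 82.36930789 -13.04897476 -96.20784009 169.03551254]
```

Converted, 158 mm is 1.58, -0.5 mm is -0.005.

Call:
{"name": "hand_motion", "arguments": {
  "rows": [0.015,-0.005,0.5,0,0.015,-0.005,0.95,0,0.015,-0.005,1.25,0,0.015,-0.005,1.45,0,0.015,-0.005,1.58,0,0.015,-0.005,1.58,0],
  "finger_gap": 40
}}

```text
time: 2.02
tcp_pos: [512.6, -348.2, 60.0]
ee_rot: [-3.129, -0.279, 0.002]
force: [0.2, -1.1, -0.9]
finger_gap: 39.8
grip_force: 0.0
```

Call:
{"name": "hand_motion", "arguments": {
  "rows": [0,0,0,0,0,0,0,0,0,0,0,0,0,0,0,0,0,0,0,0],
  "finger_gap": 5,
  "force": 25
}}

```text
time: 2.65
tcp_pos: [514.0, -347.5, 61.2]
ee_rot: [3.128, 0.282, 0.001]
force: [0.2, 0.2, 5.9]
finger_gap: 14.1
grip_force: 25.0
```

Converted, -80 mm is -0.8, -50 mm is -0.5.

Call:
{"name": "hand_motion", "arguments": {
  "rows": [0,0,-0.2,0,0,0,-0.5,0,0,0,-0.8,0,0,0,-0.8,0]
}}

```text
time: 3.15
tcp_pos: [514.7, -347.9, 142.7]
ee_rot: [3.127, 0.282, 0.005]
force: [0.2, 0.8, -1.0]
finger_gap: 14.3
grip_force: 25.0
```

Run:
```python
from h import *
im,c=cam('wrist'); np.save('pics/w2.npy',im); save(cv2.resize(im,(800,600),interpolation=cv2.INTER_CUBIC),'w2')
print(robot.get_obs()['tcp_pos'],tool([541.5-513,-215.5+348,0]))
```

```text
[ 514.04026861 -347.48397893  141.25365861] [ 5.17411036e+01 -1.25265134e+02 -6.67083312e-02]
```

View pics/w2.png

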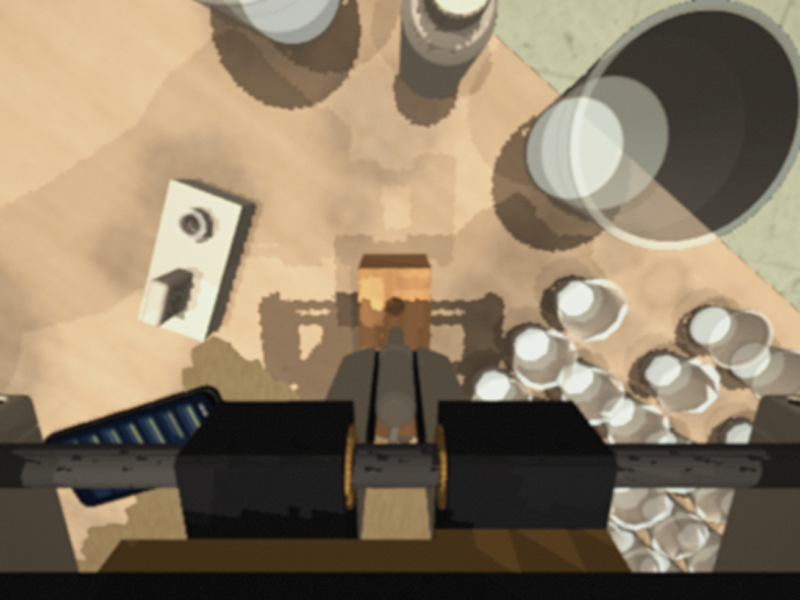

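The swab is in the grip, the rack socket is empty at display (397,305), and the vial rim is at (194,223).

Run:
```python
from h import *
im=np.load('pics/w2.npy'); c=robot.get_calibration('wrist')
p=onz(c,194.5/1.5625,222/1.5625,44);print(p, tool(p-robot.get_obs()['tcp_pos']))
g=cv2.cvtColor(im,cv2.COLOR_RGB2GRAY); x=cv2.resize(g[125:160,105:145],None,fx=8,fy=8,interpolation=cv2.INTER_CUBIC)
print(cv2.HoughCircles(x,cv2.HOUGH_GRADIENT,1.5,50,param1=80,param2=20,minRadius=20,maxRadius=120))
```

```text
[ 542.0559551  -216.30194627   44.        ] [  50.90502267 -124.15799243   97.18719091]
[[[137.25     161.25     114.2     ]
  [189.75     177.75      61.699997]]]
```

Call:
{"name": "hand_motion", "arguments": {
  "rows": [0.15,-0.35,0,0.1,0.3,-0.8,0,0.25,0.51,-1.25,0,0.377,0.51,-1.25,0.15,0.377,0.51,-1.25,0.3,0.377,0.51,-1.25,0.3,0.377]
}}

```text
time: 3.95
tcp_pos: [539.9, -216.5, 108.7]
ee_rot: [3.126, -0.312, -0.006]
force: [-0.7, 0.5, -0.4]
finger_gap: 14.5
grip_force: 25.0
```

Run:
```python
from h import *
im,c=cam('wrist'); np.save('pics/w3.npy',im); a=cv2.resize(im[160:320,180:330],(750,800)[:1]+(800,),interpolation=cv2.INTER_CUBIC)
save(cv2.resize(im[140:300,170:340],(637,600),interpolation=cv2.INTER_CUBIC),'w3')
t=robot.get_obs()['tcp_pos']; print(t,[proj(c,p) for p in [(541.5,-215.5,44),t+[0,0,-11],t+[0,0,-47]]])
```

```text
[ 540.34834747 -216.71534459  109.49390018] [array([252.37918274, 201.23433612]), array([254.2546881 , 227.44990222]), array([254.04298365, 209.44656294])]
```

View pics/w3.png

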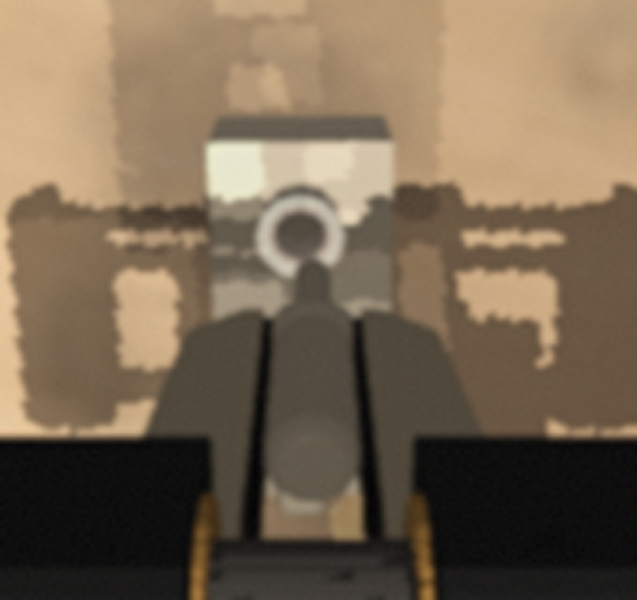

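Rod tip at crop (314,266), vial rim centre at (299,236): sideways offset about 3 mm.

Run:
```python
from h import *
c=robot.get_calibration('wrist'); t=robot.get_obs()['tcp_pos']
p=onz(c,170+299/3.75,140+236/3.75,44); q=onz(c,170+314/3.75,140+267/3.75,t[2]-47)
print(p,q,t,'by tip',tool(p-q),'by tcp',tool(p-t))
```

```text
[ 540.6441728  -213.04669852   44.        ] [ 539.06997252 -216.35769018   62.49390018] [ 540.34834747 -216.71534459  109.49390018] by tip [ 0.92903144 -3.56412318 18.49051223] by tcp [-0.29041901 -3.67984174 65.49329629]
```

Converted, -3.6 mm is -0.036, 0.4 mm is 0.004.

Call:
{"name": "hand_motion", "arguments": {
  "rows": [0.004,-0.036,0,0,0.004,-0.036,0.12,0,0.004,-0.036,0.22,0,0.004,-0.036,0.28,0]
}}

```text
time: 4.5
tcp_pos: [542.3, -211.8, 81.7]
ee_rot: [3.126, -0.309, -0.001]
force: [-0.0, -0.9, 0.2]
finger_gap: 14.4
grip_force: 25.0
```

Run:
```python
from h import *
im,c=cam('wrist'); save(cv2.resize(im[140:300,170:340],(637,600),interpolation=cv2.INTER_CUBIC),'w4')
```

```text
(no output)
```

View pics/w4.png

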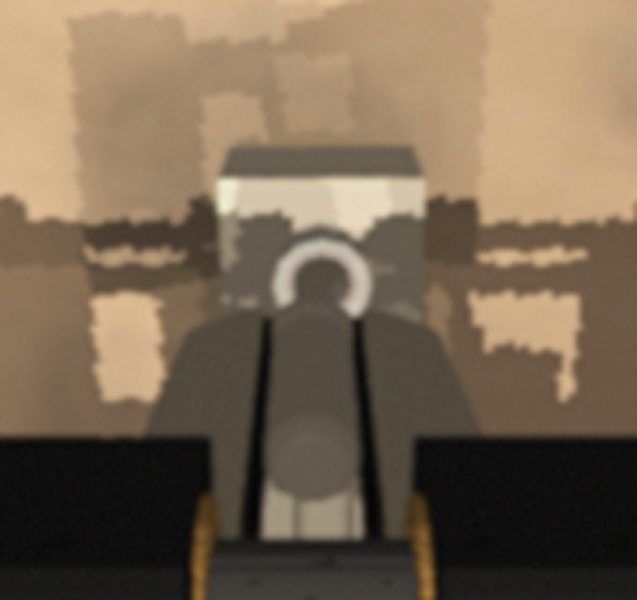

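The tip has entered the bore with no force; the rim centre is at crop (322,283) and the rod axis at 314, so I shift about 1.4 mm right and push.

Converted, 8 mm is 0.08, 1.4 mm is 0.014.

Call:
{"name": "hand_motion", "arguments": {
  "rows": [0,0.014,0,0,0,0.014,0.08,0,0,0.014,0.16,0,0,0.014,0.22,0]
}}

```text
time: 5.05
tcp_pos: [542.2, -213.0, 59.9]
ee_rot: [-3.126, 0.309, 0.001]
force: [0.6, 1.0, -0.2]
finger_gap: 14.3
grip_force: 25.0
```

Call:
{"name": "hand_motion", "arguments": {
  "rows": [0,0,0.02,0,0,0,0.04,0,0,0,0.05,0]
}}

```text
time: 5.42
tcp_pos: [542.4, -213.2, 55.6]
ee_rot: [3.126, -0.309, 0.0]
force: [0.1, 1.1, 0.1]
finger_gap: 14.5
grip_force: 25.0
```

Call:
{"name": "hand_motion", "arguments": {
  "rows": [0,0,0.01,0,0,0,0.02,0]
}}

```text
time: 5.68
tcp_pos: [542.6, -213.3, 54.9]
ee_rot: [3.126, -0.31, 0.001]
force: [-4.4, 1.3, 22.9]
finger_gap: 14.1
grip_force: 25.0
```

Call:
{"name": "hand_motion", "arguments": {
  "rows": [0,0,0.01,0,0,0,0.02,0,0,0,0.02,0]
}}

```text
time: 6.05
tcp_pos: [543.1, -213.4, 54.2]
ee_rot: [3.126, -0.31, 0.004]
force: [-5.8, 2.1, 28.5]
finger_gap: 14.3
grip_force: 25.0
```

Converted, -3 mm is -0.03.

Call:
{"name": "hand_motion", "arguments": {
  "rows": [0,0,-0.03,0,0,0,-0.03,0]
}}

```text
time: 6.3
tcp_pos: [542.6, -213.2, 54.9]
ee_rot: [3.126, -0.309, 0.001]
force: [0.2, 0.9, -0.1]
finger_gap: 14.2
grip_force: 25.0
```

Call:
{"name": "hand_motion", "arguments": {
  "rows": [0,0,0,0,0,0,0,0,0,0,0,0,0,0,-0.2,0,0,0,-0.6,0,-0.45,0,-0.9,0,-0.8,0,-0.9,0,-0.8,0,-0.9,0],
  "finger_gap": 44
}}

```text
time: 7.3
tcp_pos: [461.4, -197.1, 145.1]
ee_rot: [-3.126, 0.311, 0.002]
force: [0.9, -0.1, 0.2]
finger_gap: 43.9
grip_force: 0.0
```

Run:
```python
from h import *
im,c=cam('wrist'); np.save('pics/w5.npy',im); save(cv2.resize(im,(800,600),interpolation=cv2.INTER_CUBIC),'w5')
o=robot.get_obs();print(o['tcp_pos'],[(proj(c,p)*1.5625).round() for p in [(541.5,-213.5,90),(494.5,-204.5,66)]])
```

```text
[ 463.43751815 -197.43603446  144.97985741] [array([397., 168.]), array([398., 254.])]
```

View pics/w5.png

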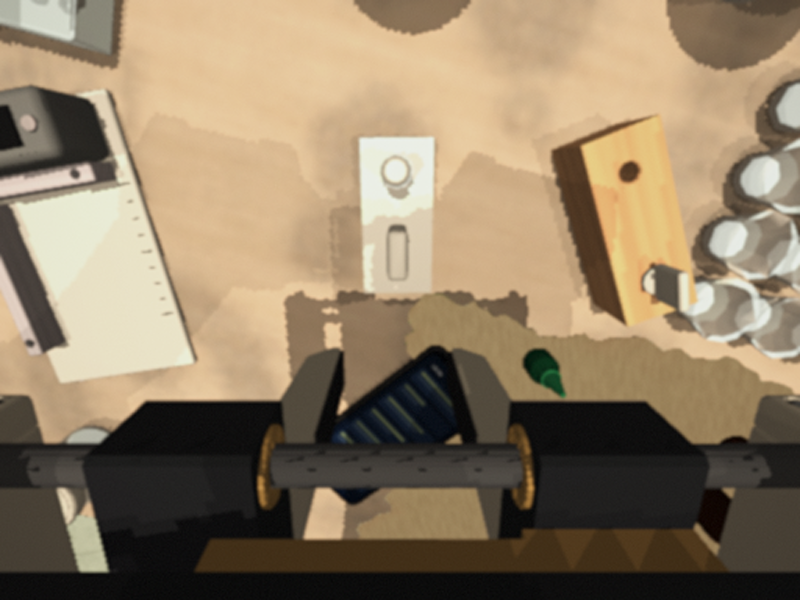

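The swab is upright in the vial (398,170), the tab top is at about (398,255), and the paddle, dye bottle and jar are untouched. Next I look over the reader.

Run:
```python
from h import *
c=robot.get_calibration('wrist'); t=robot.get_obs()['tcp_pos']
for u,v,z in [(398,256,66),(397,171,90)]:
    p=onz(c,u/1.5625,v/1.5625,z); print(p,tool(p-t))
im=np.load('pics/w5.npy');h=cv2.cvtColor(im,cv2.COLOR_RGB2HSV); b=((h[...,1]<70)&(h[...,2]>150)).astype(np.uint8)
b[:,:215]=0;b[:,295:]=0;b[:80]=0;b[200:]=0
cs,_=cv2.findContours(b,0,1);K=max(cs,key=cv2.contourArea);w=np.array([onz(c,*q,30)[:2] for q in cv2.boxPoints(cv2.minAreaRect(K))]);d=w-np.roll(w,1,0)
print(w.mean(0),np.linalg.norm(d,axis=1),np.degrees(np.arctan2(d[:,1],d[:,0])))
```

```text
[ 495.57828797 -204.72650293   66.        ] [32.92283234  0.84901219 78.98964604]
[ 542.47484382 -213.38043551   90.        ] [80.61298145  0.13149508 55.00397645]
[ 513.65981607 -207.26838212] [100.86950759  47.56192787 100.86791071  52.76388952] [ -12.78403363 -101.3433362   170.17113054   78.6620337 ]
```

Call:
{"name": "hand_motion", "arguments": {
  "rows": [-0.05,-0.5,-0.3,0,-0.12,-1.05,-0.6,-0.08,-0.18,-1.6,-0.9,-0.16,-0.22,-2.15,-1,-0.16,-0.22,-2.15,-1,-0.16,-0.22,-2.15,-1,-0.16]
}}

```text
time: 8.1
tcp_pos: [485.0, 17.5, 244.3]
ee_rot: [3.141, -0.057, -0.001]
force: [-1.1, -0.1, -0.8]
finger_gap: 43.9
grip_force: 0.0
```

Run:
```python
from h import *
im,c=cam('wrist'); np.save('pics/w6.npy',im); import pickle; pickle.dump(c,open('pics/c6.pkl','wb')); save(cv2.resize(im,(800,600),interpolation=cv2.INTER_CUBIC),'w6')
o=robot.get_obs();print(o['tcp_pos'],o['ee_rot'])
```

```text
[484.6425052   16.73216357 244.13103603] [ 3.14036101e+00 -5.99747434e-02 -1.21145029e-03]
```

View pics/w6.png

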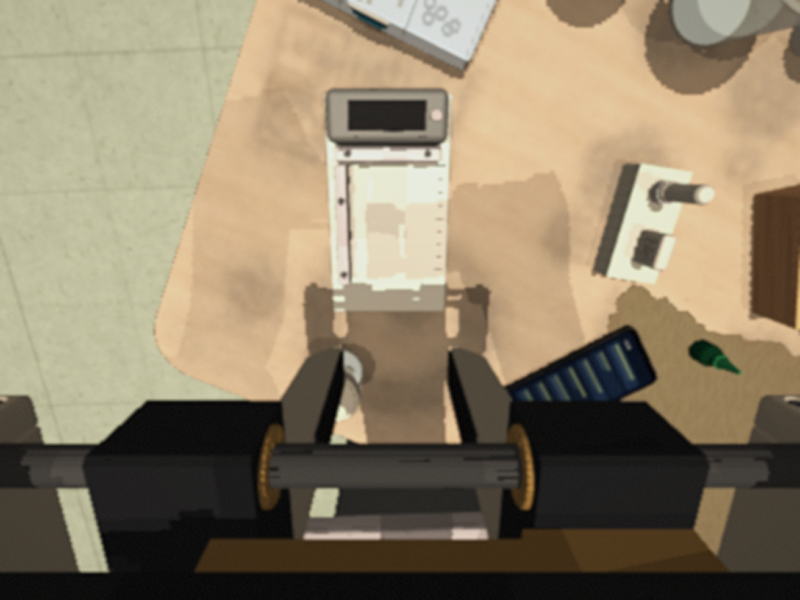

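The reader is seen squarely: plate's near corners at display (333,310) and (444,310), far stop's front edge at row ≈163, left stop's inner edge at column ≈349.

Run:
```python
from h import *
import pickle; c=pickle.load(open('pics/c6.pkl','rb')); s=1.5625
im=np.load('pics/w6.npy')
g=cv2.cvtColor(im,cv2.COLOR_RGB2GRAY).astype(float)
P=lambda u,v,z:onz(c,u/s,v/s,z)[:2]
# left stop inner edge & plate right edge per row; print subpixel gradients
def edge(row,a,b,sign):
    r=g[row-1:row+2].mean(0); d=np.diff(r)[a:b]*sign; i=a+d.argmax(); return i+1.0
L=[(edge(r,216,232,1),r+.5) for r in range(112,176,4)]
Rr=[(edge(r,278,294,-1),r+.5) for r in range(100,190,5)]
F=[]
for u in range(232,276,4):
    col=g[:,u-1:u+2].mean(1); d=np.diff(col)[96:110]; F.append((u+.5,97.+d.argmax()))
N=[]
for u in range(232,276,4):
    col=g[:,u-1:u+2].mean(1); d=np.diff(col)[188:206]; N.append((u+.5,189.+d.argmin()))
for n,E,z in [('L',L,30),('R',Rr,6),('F',F,30),('N',N,6)]:
    w=np.array([onz(c,*e,z)[:2] for e in E]); v=cv2.fitLine(w.astype(np.float32),cv2.DIST_HUBER,0,.01,.01).ravel(); print(n,[e[0] if n in 'LR' else e[1] for e in E]); print(v, np.degrees(np.arctan2(v[1],v[0])), w[0].round(1),w[-1].round(1))
```

```text
L [np.float64(224.0), np.float64(224.0), np.float64(223.0), np.float64(224.0), np.float64(224.0), np.float64(224.0), np.float64(224.0), np.float64(224.0), np.float64(224.0), np.float64(225.0), np.float64(225.0), np.float64(225.0), np.float64(225.0), np.float64(225.0), np.float64(225.0), np.float64(225.0)]
[ 9.9904388e-01 -4.3718662e-02  5.1730493e+02  5.6613415e+01] -2.5056932 [563.3  54.2] [480.8  58.4]
R [np.float64(287.0), np.float64(287.0), np.float64(287.0), np.float64(287.0), np.float64(287.0), np.float64(287.0), np.float64(286.0), np.float64(286.0), np.float64(286.0), np.float64(286.0), np.float64(286.0), np.float64(286.0), np.float64(285.0), np.float64(285.0), np.float64(285.0), np.float64(285.0), np.float64(285.0), np.float64(284.0)]
[ 9.9942279e-01 -3.3971176e-02  5.0776880e+02 -3.1551056e+01] -1.9467795 [576.1 -33.4] [451.6 -28.7]
F [np.float64(108.0), np.float64(107.0), np.float64(106.0), np.float64(107.0), np.float64(106.0), np.float64(107.0), np.float64(106.0), np.float64(106.0), np.float64(105.0), np.float64(108.0), np.float64(100.0)]
[ 2.3611095e-02 -9.9972123e-01  5.6986102e+02  1.9118698e+01] -88.64706 [568.6  42.4] [576.8 -11.3]
N [np.float64(199.0), np.float64(199.0), np.float64(199.0), np.float64(199.0), np.float64(199.0), np.float64(199.0), np.float64(199.0), np.float64(199.0), np.float64(199.0), np.float64(199.0), np.float64(199.0)]
[3.7170026e-02 9.9930894e-01 4.3155405e+02 2.3932329e+01] 87.86982 [432.6  52.1] [430.3 -10.5]
```

Estimated corner ≈ (572, 57), reader yaw ≈ −2.2°. Back to the tab, grip it firmly.

Converted, 221 mm is 2.21, 19.5 mm is 0.195.

Call:
{"name": "hand_motion", "arguments": {
  "rows": [0.05,0.55,0.2,0.06,0.1,1.1,0.5,0.12,0.15,1.65,0.8,0.16,0.195,2.21,1,0.16,0.195,2.21,1,0.16,0.195,2.21,1.4,0.16,0.195,2.21,1.75,0.16,0.195,2.21,1.95,0.16,0.195,2.21,2.08,0.16,0.195,2.21,2.08,0.16],
  "finger_gap": 44
}}

```text
time: 9.4
tcp_pos: [495.2, -203.9, 36.1]
ee_rot: [-3.126, 0.31, 0.002]
force: [-0.0, -0.2, 1.1]
finger_gap: 44.3
grip_force: 0.0
```

Call:
{"name": "hand_motion", "arguments": {
  "rows": [0,0,0,0,0,0,0,0,0,0,0,0,0,0,0,0,0,0,0,0],
  "finger_gap": 3,
  "force": 55
}}

```text
time: 10.02
tcp_pos: [495.9, -204.0, 37.0]
ee_rot: [3.126, -0.31, 0.001]
force: [-0.5, 0.1, 5.3]
finger_gap: 11.9
grip_force: 55.0
```

Converted, -220 mm is -2.2, -60 mm is -0.6.

Call:
{"name": "hand_motion", "arguments": {
  "rows": [0,0,-0.2,0,0,0,-0.5,0,-0.1,-0.4,-0.6,-0.03,-0.2,-0.9,-0.6,-0.07,-0.32,-1.4,-0.6,-0.11,-0.42,-1.85,-0.6,-0.15,-0.5,-2.2,-0.6,-0.159,-0.5,-2.2,-0.6,-0.159,-0.5,-2.2,-0.45,-0.159,-0.5,-2.2,-0.45,-0.159]
}}

```text
time: 11.28
tcp_pos: [488.9, 20.4, 80.3]
ee_rot: [3.14, -0.063, -0.004]
force: [-0.5, -0.1, -2.1]
finger_gap: 11.9
grip_force: 55.0
```

Run:
```python
from h import *
im,c=cam('wrist'); np.save('pics/w7.npy',im); import pickle; pickle.dump(c,open('pics/c7.pkl','wb')); save(cv2.resize(im,(800,600),interpolation=cv2.INTER_CUBIC),'w7')
```

```text
(no output)
```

View pics/w7.png

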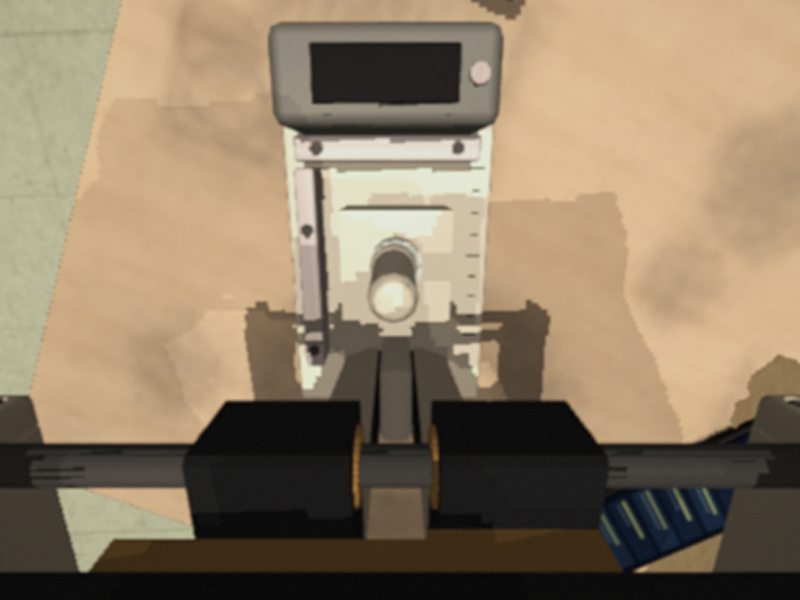

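The holder hangs square over the plate: its front top edge is at display row 208, columns 340–452. The far stop's front edge is at row ≈161 and the left stop's inner edge at column ≈320.

Run:
```python
from h import *
import pickle; c=pickle.load(open('pics/c7.pkl','rb')); s=1.5625
P=lambda u,v,z:onz(c,u/s,v/s,z).round(1)
t=robot.get_obs()['tcp_pos']; print('tcp',t)
print('far edge',P(298,161,30),P(480,161,30)); print('left top inner',P(317,180,30),P(324,330,30)); print('left foot',P(322,180,6),P(328,330,6))
for z in (67,70,73): print('front edge holder top',P(340,208,z),P(452,208,z))
```

```text
tcp [489.14087335  20.32648061  80.72208563]
far edge [576.   64.8  30. ] [572.4 -23.5  30. ]
left top inner [566.8  56.4  30. ] [488.1  60.   30. ]
left foot [566.4  57.9   6. ] [478.9  62.2   6. ]
front edge holder top [555.7  41.4  67. ] [553.8  -5.1  67. ]
front edge holder top [555.9  41.   70. ] [554.1  -4.8  70. ]
front edge holder top [556.2  40.6  73. ] [554.4  -4.4  73. ]
```

Converted, 15 mm is 0.15, 34 mm is 0.34.

Call:
{"name": "hand_motion", "arguments": {
  "rows": [0,0,0.15,0,0,0,0.26,0,0,0,0.32,0,0,0,0.34,0]
}}

```text
time: 11.82
tcp_pos: [489.5, 21.5, 47.0]
ee_rot: [3.141, -0.06, -0.001]
force: [0.3, 0.3, -1.8]
finger_gap: 11.6
grip_force: 55.0
```

Call:
{"name": "hand_motion", "arguments": {
  "rows": [0,0,0.02,0,0,0,0.03,0,0,0,0.04,0,0,0,0.04,0]
}}

```text
time: 12.32
tcp_pos: [489.8, 21.7, 43.7]
ee_rot: [-3.141, 0.06, -0.0]
force: [0.2, 0.6, -2.1]
finger_gap: 11.5
grip_force: 55.0
```

Converted, 1 mm is 0.01.

Call:
{"name": "hand_motion", "arguments": {
  "rows": [0,0,0.01,0,0,0,0.01,0]
}}

```text
time: 12.58
tcp_pos: [489.9, 21.6, 43.0]
ee_rot: [-3.141, 0.06, -0.001]
force: [-1.0, 0.7, 5.0]
finger_gap: 11.6
grip_force: 55.0
```

Call:
{"name": "hand_motion", "arguments": {
  "rows": [0,0,0.01,0,0,0,0.01,0]
}}

```text
time: 12.82
tcp_pos: [489.9, 21.7, 42.9]
ee_rot: [-3.14, 0.06, -0.002]
force: [-3.8, 0.4, 21.9]
finger_gap: 11.8
grip_force: 55.0
```

Converted, -0.8 mm is -0.008, 12 mm is 0.12.

Call:
{"name": "hand_motion", "arguments": {
  "rows": [0,0,-0.008,0,0.06,-0.06,-0.008,0,0.12,-0.1,-0.008,0,0.12,-0.1,-0.008,0]
}}

```text
time: 13.32
tcp_pos: [500.3, 30.3, 43.0]
ee_rot: [3.14, -0.062, -0.005]
force: [-9.2, -4.0, 16.1]
finger_gap: 11.9
grip_force: 55.0
```

Call:
{"name": "hand_motion", "arguments": {
  "rows": [0.02,-0.02,0,0,0.03,-0.03,0,0,0.03,-0.03,0,0]
}}

```text
time: 13.7
tcp_pos: [502.8, 32.4, 43.0]
ee_rot: [3.14, -0.063, -0.006]
force: [-7.8, -5.8, 18.5]
finger_gap: 11.7
grip_force: 55.0
```

Converted, -1.5 mm is -0.015, 1.5 mm is 0.015.

Call:
{"name": "hand_motion", "arguments": {
  "rows": [0,0,-0.005,0,0.015,-0.015,-0.005,0,0.015,-0.015,-0.005,0]
}}

```text
time: 14.08
tcp_pos: [506.6, 35.2, 43.0]
ee_rot: [3.141, -0.061, -0.001]
force: [-2.9, -2.7, 6.7]
finger_gap: 11.4
grip_force: 55.0
```

Call:
{"name": "hand_motion", "arguments": {
  "rows": [0.01,-0.01,0,0,0.02,-0.02,0,0,0.02,-0.02,0,0]
}}

```text
time: 14.45
tcp_pos: [507.8, 36.4, 43.0]
ee_rot: [3.14, -0.062, -0.003]
force: [-4.9, -4.2, 9.5]
finger_gap: 11.8
grip_force: 55.0
```

Call:
{"name": "hand_motion", "arguments": {
  "rows": [0.01,-0.01,0,0,0.01,-0.01,0,0]
}}

```text
time: 14.7
tcp_pos: [507.8, 36.5, 43.0]
ee_rot: [3.139, -0.063, -0.006]
force: [-8.3, -7.7, 12.0]
finger_gap: 11.7
grip_force: 55.0
```

Call:
{"name": "hand_motion", "arguments": {
  "rows": [0.01,-0.01,0,0,0.01,-0.01,0,0,0.01,-0.01,0,0]
}}

```text
time: 15.08
tcp_pos: [507.8, 36.6, 43.1]
ee_rot: [3.138, -0.064, -0.008]
force: [-11.1, -10.4, 15.3]
finger_gap: 11.8
grip_force: 55.0
```

Call:
{"name": "hand_motion", "arguments": {
  "rows": [0.005,-0.01,0,0,0.005,-0.01,0,0,0.005,-0.01,0,0]
}}

```text
time: 15.45
tcp_pos: [507.8, 36.6, 43.1]
ee_rot: [3.137, -0.065, -0.01]
force: [-11.5, -13.9, 17.4]
finger_gap: 11.7
grip_force: 55.0
```

Converted, -0.7 mm is -0.007, 0.5 mm is 0.005.

Call:
{"name": "hand_motion", "arguments": {
  "rows": [0.005,-0.007,-0.004,0,0.005,-0.007,-0.004,0,0.005,-0.007,-0.004,0]
}}

```text
time: 15.82
tcp_pos: [507.9, 36.8, 43.2]
ee_rot: [3.137, -0.066, -0.011]
force: [-12.0, -15.9, 13.7]
finger_gap: 11.8
grip_force: 55.0
```

Run:
```python
from h import *
o=robot.get_obs(); print(o['torque'],o['force'],o['time'])
im,c=cam('wrist'); np.save('pics/w8.npy',im); save(cv2.resize(im[70:240,160:330],(600,600),interpolation=cv2.INTER_CUBIC),'w8')
o=robot.get_obs(); print(o['torque'],o['force'],o['tcp_pos'])
```

```text
[-3.75413661  2.1050979   0.12198549] [-11.97159655 -15.91396039  13.67811899] 15.825
[-3.76481456  2.08537219  0.10026561] [-11.10827745 -15.90521883  14.68142616] [507.89222048  36.70995249  43.16979922]
```

View pics/w8.png

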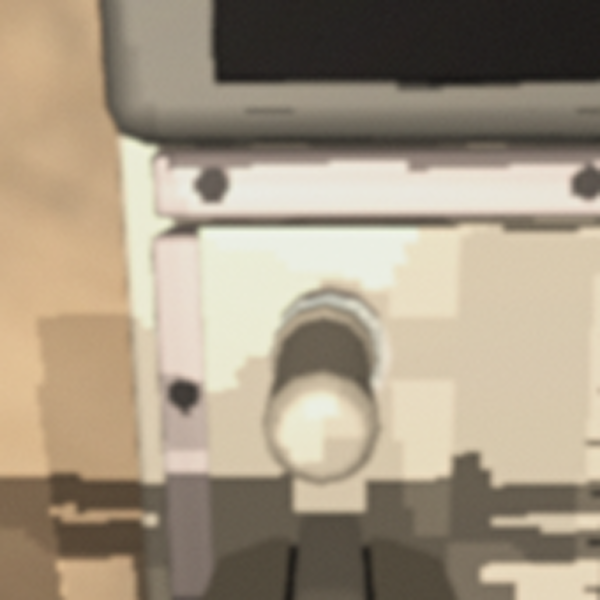

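Left side is tight, but there's a dark line ~2 mm wide between the holder's front (row 226) and the far stop (row 217). It may be stuck by friction, so I ease the y push and downforce and push x more.

Converted, 2.5 mm is 0.025, 1.5 mm is 0.015.

Call:
{"name": "hand_motion", "arguments": {
  "rows": [0,0.025,-0.005,0,0.015,0.025,-0.005,0,0.015,0.025,-0.005,0]
}}

```text
time: 16.25
tcp_pos: [509.4, 36.5, 43.4]
ee_rot: [3.139, -0.062, -0.012]
force: [-10.2, -7.9, 8.6]
finger_gap: 11.7
grip_force: 55.0
```

Call:
{"name": "hand_motion", "arguments": {
  "rows": [0.015,0,0,0,0.015,0,0,0]
}}

```text
time: 16.5
tcp_pos: [509.4, 36.5, 43.4]
ee_rot: [3.139, -0.062, -0.016]
force: [-15.2, -6.8, 13.1]
finger_gap: 11.5
grip_force: 55.0
```

Call:
{"name": "hand_motion", "arguments": {
  "rows": [0.015,0,0,0,0.015,0,0,0]
}}

```text
time: 16.75
tcp_pos: [509.4, 36.5, 43.4]
ee_rot: [3.139, -0.062, -0.02]
force: [-18.6, -6.4, 17.2]
finger_gap: 11.7
grip_force: 55.0
```

Now x is solid at 509.4 (force climbs without motion). Rebalance: a bit less x, more y, and some downforce to stay flat.

Careful with the scale: shifts go in units of 100 mm. That gives: -2 mm is -0.02, -1.5 mm is -0.015.

Call:
{"name": "hand_motion", "arguments": {
  "rows": [-0.015,-0.01,0.003,0,-0.015,-0.02,0.003,0,-0.015,-0.02,0.003,0]
}}

```text
time: 17.12
tcp_pos: [509.4, 36.5, 43.4]
ee_rot: [3.137, -0.065, -0.015]
force: [-15.1, -14.5, 17.2]
finger_gap: 11.6
grip_force: 55.0
```

Run:
```python
from h import *
o=robot.get_obs(); print(o['torque'],o['force'],o['tcp_pos'])
Rm=R.from_rotvec(o['ee_rot']).as_matrix(); print(Rm[:,2]*57.3, np.degrees(np.arctan2(Rm[1,0],Rm[0,0])))
im,c=cam('wrist'); np.save('pics/w9.npy',im); save(cv2.resize(im[70:240,160:330],(600,600),interpolation=cv2.INTER_CUBIC),'w9')
```

```text
[-3.08546941  2.96887248  0.11723026] [-15.12847193 -14.465017    17.21990548] [509.41548149  36.54829485  43.36825082]
[ -0.56224358  -0.20826797 -57.29686297] -2.3698123172432357
```

View pics/w9.png

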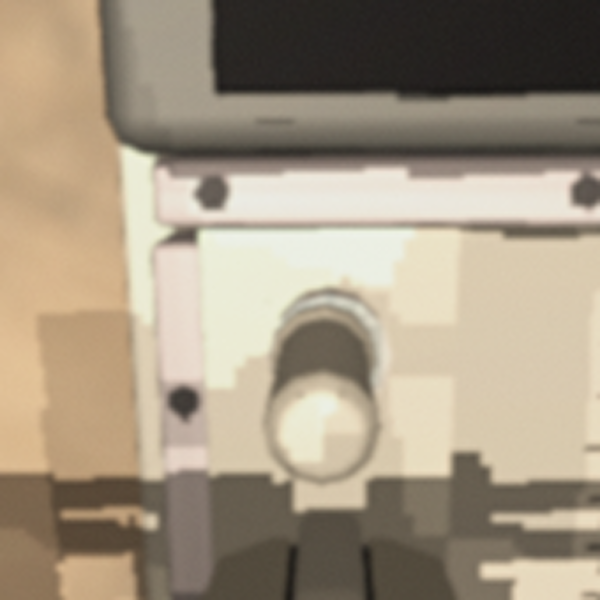

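The gap to the far stop has closed to a uniform thin line, and the left side is tight along its length. I add a little downforce to make sure it is flat.

Converted, 0.5 mm is 0.005, -1 mm is -0.01.

Call:
{"name": "hand_motion", "arguments": {
  "rows": [-0.01,-0.003,0.005,0,-0.01,-0.003,0.005,0,-0.01,-0.003,0.005,0,-0.01,-0.003,0.005,0]
}}

```text
time: 17.68
tcp_pos: [509.4, 36.6, 43.2]
ee_rot: [3.137, -0.065, -0.012]
force: [-13.8, -16.6, 20.9]
finger_gap: 11.5
grip_force: 55.0
```

Run:
```python
from h import *
o=robot.get_obs(); print(o['torque'],o['force'],o['tcp_pos']); Rm=R.from_rotvec(o['ee_rot']).as_matrix(); print(Rm[:,2]*57.3)
```

```text
[-3.4367004   2.6826355   0.20044785] [-13.82355363 -16.64363988  20.89176645] [509.38155041  36.58719777  43.22793789]
[ -0.45380585  -0.21476422 -57.29780045]
```

Call:
{"name": "hand_motion", "arguments": {
  "rows": [0,0,0,0,0,0,0,0,0,0,0,0,0,0,0,0]
}}

```text
time: 18.18
tcp_pos: [509.3, 36.6, 43.2]
ee_rot: [3.137, -0.065, -0.012]
force: [-13.9, -15.5, 21.2]
finger_gap: 11.3
grip_force: 55.0
```

```bash
python3 -c "
from cell import robot; print(robot.job_done())"
```

```text
the job is handed in; nothing more can be done
None
```

The job is handed in at 18.2 s: the swab is in the vial with its collar on the rim, and the gripped holder is pressed about 14 N into the far stop and 16 N into the left stop; the hand-in call returned no verdict, so I judge it seated and flat from the forces and wrist views only.

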